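Set the petal-marking wheel to the yellow stud

TASK

Turn the round marking wheel on the table by its wooden grip bar until the black arrow on it points at the yellow stud on the stand's rim, not the red or the green one, then let go. Leave the steel jigger standing beside it where it is.

Things in the scene. Friction and masses are not known exactly. Their poses are not given: they have to be found in the camera images.
- wheel_grip (a point): Centre of the marking wheel's dark wooden grip bar, on the wheel's upright axis, 54 mm above the table. Bar 60 mm long, 14 wide, 36 high, from the white plate (144 across, top 31 above the table) up to 67. It lies along the arrow's line (x, pointing away from the arrow's tip; y across, z up). Turns both ways with light friction (0.06 N m), stays where left; stops 97 degrees either side of green.
- arrow_aim (a point): The point the black arrow points at: on its line, 88 mm out from the wheel's axis (17 mm beyond the tip at the plate's edge), 33 mm above the table. It turns with the wheel, over the circle on which the studs stand. The arrow starts within 25 degrees of the green stud.
- yellow_stud (a point): Top centre of the yellow stud, 16 mm wide, 16 high, on the rim of the round grey stand (208 mm across, rim 17 mm above the table, fixed), 88 mm from the wheel's axis, 33 above the table. Like studs on the same circle: green in the middle, on the side towards the robot; yellow and red 52 degrees to either side of it, which is where varies.
- jigger_mid (a point): Centre of the loose steel jigger (double measuring cup, 44 mm in diameter, 108 mm high, narrow in the middle) that stands upright on the table to the right of the wheel, 54 mm above the table.

How it is judged:
By the outcome, as a careful person would: the job done as asked, in the order asked, and still so for the second after the job is handed in, with the robot touching nothing.
It also fails if it takes over 29 s, if anything falls off the work surface, if the arm or the gripper's body presses on something with over 40 N, if the wrist force passes 120 N, or if a joint passes its speed limit or range.

ROBOT

A 7-joint arm with a two-finger parallel gripper is mounted at the origin on a cart in front of the work surface, level with it; the furniture and walls round the work are solid. World frame = base frame: x ahead of the robot, y to its left, z up, the work surface at z = 0. Lengths are in m, angles in rad, forces in N, time in s.
With the tool pointing down it reaches from about 0.35 to 0.9 m from the base axis. Payload 19.9 kg.
Tool frame: the origin (TCP) lies between the finger pads; the fingertips stand 19 mm ahead of it and the grasp point (between the pads) is the TCP; z points along the fingers, y is the direction in which the jaws open and shut (so a half turn about z gives the same grasp; the last joint's range is limited). The gripper opens to 94 mm and grips with 3 to 60 N. Pads are 16 mm wide; open, the fingers measure 119 mm over their backs; the gripper's body (75 mm by 177 mm) begins 78 mm behind the grasp point.
Start: joints at [-1.238, 0.417, -0.01, 1.614, 0.005, 1.111, -0.053], TCP at [0.228, 0.582, 0.224] pointing down, gripper open.
Joint ranges: [-2.81, 2.81], [-0.39, 2.02], [-1.27, 1.25], [0.06, 2.57], [-1.19, 4.33], [0.19, 2], [-2.82, 2.82]. Speed limits (rad/s): [1.89, 1.89, 2.39, 2.39, 3.01, 3.01, 3.01].

INTERFACE

Orientations are given as a 3x3 rotation matrix whose columns are the frame's x, y, z axes.
In Python, from rig import robot gives the robot as it stands. Calls block until the motion is done:
- robot.move_ptp(position, orientation): joint-space move of the TCP to a pose.
- robot.move_linear(position, velocity=0.15, frame=None, threshold=None): straight line of the TCP; frame=None keeps the orientation; velocity is the mean speed in m/s. With threshold (N) it stops when the force on the tool has changed by that much, and returns True; else False.
- robot.goto_joints(angles): joint-space move.
- robot.gripper_to(opening): finger opening in m; the grip force is fixed at half the most; returns when the fingers have stopped.
- robot.pause(seconds).
- robot.ik(position, orientation): joint angles nearest the present ones, or None.
- robot.get_state(): the state.
- robot.grab_frame(name): name is "scene" or "top" or "wrist"; returns the picture (420x560x3 uint8, red, green, blue); there is no depth.
- robot.camera_info(name): a dict with "fx", "fy", "cx", "cy" (pixels), "rvec" (rotation vector, rad) and "tvec" (3), from world to camera coordinates, as OpenCV has them. Camera axes: x right, y down, z forward; pixel columns grow to the right and rows downward; lengths in m; the calibration is good to about 2 mm. A picture is of the moment at which its call begins: read the wrist's pose just before it. camera_info takes no time and is no camera call; for the wrist camera it gives the pose at the moment of the call.
A pose or a line that the arm cannot do raises robot.PlanningError and nothing moves.
- robot.sign_off(): hands the job in, once; it reports no verdict.
The state is a dict: "time": time; "qpos": joint angles; "joint_vel": joint speeds; "effort": joint torques, N m; "ee_pos": TCP position; "tool_rot": TCP orientation; "force": force on the tool from outside, world axes, zero at the start; "moment": the same for the moment, N m; "opening": finger opening in m.
Only numpy, scipy, OpenCV 4.12 (cv2) and the standard library are available. Lean on these libraries where they do the work, as an engineer would, in place of code of your own. Each camera call takes 0.05 s, during which the arm holds its last target.

## Working session

There is one attempt and no reset: what is moved stays moved. The work goes in short steps, each a Python script; the robot and the scene stay as the last script left them, time stands still between calls to the robot, and variables do not carry over. Pictures are saved under pics/ and viewed, and the job is handed in when it is done.

```bash
ls; mkdir -p pics
python3 - <<'E'
from rig import robot
import cv2
for n in("top","scene"):
    cv2.imwrite(f"pics/{n}0.png",robot.grab_frame(n)[:,:,::-1]); print(n,robot.camera_info(n))
s=robot.get_state();print(s['time'],s['ee_pos'],s['force'],s['opening'])
E
```

```text
pics
top {'fx': 533.8586204272789, 'fy': 533.8586204272789, 'cx': 286.37825155773686, 'cy': 201.96943689018383, 'rvec': array([ 2.18853808, -2.00772545,  0.22816977]), 'tvec': array([-0.18549045,  0.55211682,  0.9361156 ])}
scene {'fx': 494.01196074095435, 'fy': 494.01196074095435, 'cx': 270.5430048153539, 'cy': 211.93642138413423, 'rvec': array([ 2.09844153, -1.11423345,  0.47982246]), 'tvec': array([-0.42759812,  0.32623686,  0.65145769])}
0.1 [0.22812598 0.58154192 0.22389891] [-0.8166352   0.51994259 -0.44257225] 0.09447440897876129
```

View pics/top0.png

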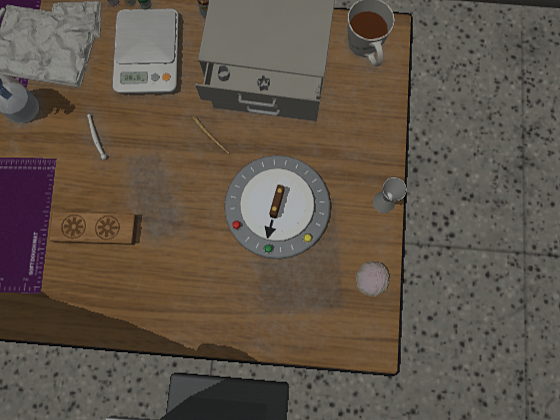

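View pics/scene0.png

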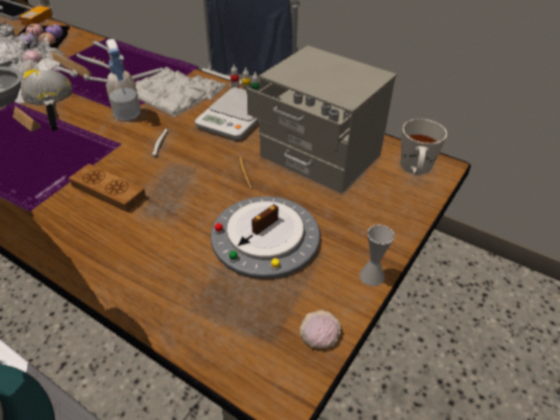

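The top view shows the wheel centred near (277,205), with the arrow tip near (268,237). The studs are green (268,248), yellow (307,238) and red (236,225). The jigger stands at (390,195), to the right of the wheel. Next I'll measure these properly.

```bash
cat > h.py <<'E'
from rig import robot
import cv2, numpy as np
def ray(uv,z,ci):
    R=cv2.Rodrigues(ci['rvec'])[0];c=-R.T@ci['tvec']
    d=R.T@np.array([(uv[0]-ci['cx'])/ci['fx'],(uv[1]-ci['cy'])/ci['fy'],1])
    return c+d*(z-c[2])/d[2]
def blobs(im,ci,cen,r):
    hsv=cv2.cvtColor(im,cv2.COLOR_RGB2HSV);H,S,V=[hsv[:,:,i].astype(int) for i in range(3)]
    yy,xx=np.mgrid[:im.shape[0],:im.shape[1]];reg=np.hypot(xx-cen[0],yy-cen[1])<r
    M=dict(yellow=(H>22)&(H<35)&(S>140)&(V>110),green=(H>50)&(H<85)&(S>100)&(V>50),red=((H<6)|(H>174))&(S>140)&(V>90),
      white=(S<40)&(V>185), black=(V<45))
    out={}
    for k,m in M.items():
        m=(m&reg).astype(np.uint8)
        n,l,st,c=cv2.connectedComponentsWithStats(m)
        o=sorted(range(1,n),key=lambda i:-st[i,4])[:4]
        out[k]=[(c[i].round(1).tolist(),int(st[i,4]),l==i) for i in o]
    return out
E
python3 - <<'E'
from h import *
for n,cen,r in(("top",(277,206),56),("scene",(265,235),60)):
    im=cv2.imread(f"pics/{n}0.png")[:,:,::-1].copy();ci=robot.camera_info(n)
    b=blobs(im,ci,cen,r)
    Z=dict(yellow=.029,green=.029,red=.029,white=.031,black=.031)
    for k,v in b.items():
        for c,a,m in v: print(n,k,c,a,ray(c,Z[k],ci)[:2].round(4))
    m=b['white'][0][2].astype(np.uint8)
    h=cv2.convexHull(cv2.findContours(m,0,2)[0][0]) if 0 else cv2.convexHull(np.argwhere(m)[:,::-1].astype(np.int32))
    P=np.array([ray(p[0],.031,ci)[:2] for p in h])
    A=np.c_[2*P,np.ones(len(P))];s=np.linalg.lstsq(A,(P**2).sum(1),rcond=None)[0]
    print("plate",s[:2].round(4),np.sqrt(s[2]+s[:2]@s[:2]).round(4))
im=cv2.imread("pics/top0.png")[140:270,210:420]
cv2.imwrite("pics/crop.png",cv2.resize(im,None,fx=3.8,fy=3.8,interpolation=2))
E
```

```text
top yellow [307.0, 237.4] 43 [ 0.508  -0.1818]
top green [267.9, 248.1] 41 [ 0.4811 -0.1095]
top red [235.5, 224.1] 37 [ 0.5218 -0.0434]
top white [267.5, 225.0] 2 [ 0.525  -0.1047]
top white [284.0, 185.0] 1 [ 0.6064 -0.1293]
top white [282.0, 214.0] 1 [ 0.5488 -0.1304]
top white [273.0, 224.0] 1 [ 0.5279 -0.115 ]
top black [268.9, 229.4] 71 [ 0.5168 -0.1082]
top black [277.6, 206.2] 50 [ 0.5633 -0.1206]
top black [330.0, 203.0] 3 [ 0.5783 -0.2208]
top black [330.0, 207.0] 3 [ 0.5705 -0.2213]
plate [ 0.1333 -0.1386] 0.3932
scene yellow [274.7, 261.7] 58 [ 0.5071 -0.1818]
scene green [232.9, 254.6] 47 [ 0.4794 -0.1113]
scene red [218.0, 226.2] 42 [ 0.5206 -0.0448]
scene white [265.3, 229.4] 2354 [ 0.5617 -0.1243]
scene black [265.1, 221.7] 239 [ 0.5783 -0.1124]
scene black [243.4, 241.0] 24 [ 0.515  -0.1082]
scene black [298.2, 268.8] 4 [ 0.5148 -0.2252]
scene black [285.5, 273.8] 4 [ 0.4933 -0.2131]
plate [ 0.5675 -0.1189] 0.0702
```

View pics/crop.png

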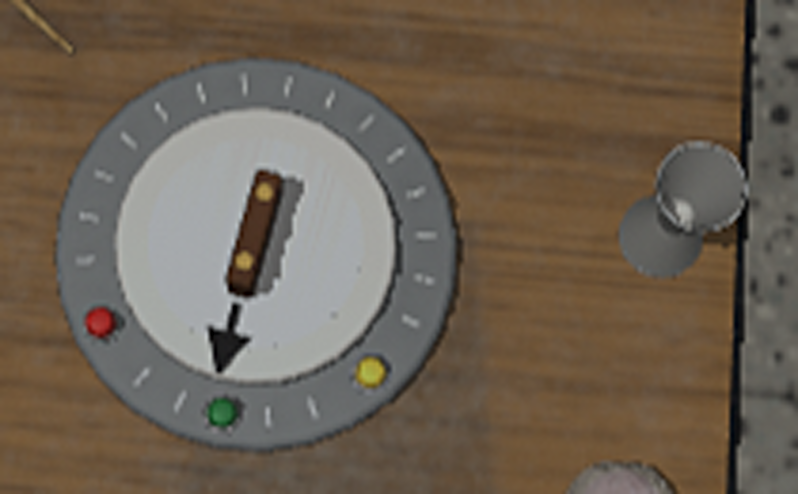

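```bash
cat >> h.py <<'E'
def frame(deg):  # tool x along bar direction deg, z down
    a=np.radians(deg);x=np.array([np.cos(a),np.sin(a),0]);z=np.array([0,0,-1.]);return np.c_[x,np.cross(z,x),z]
def measure(im,ci,cen=(277,206)):
    b=blobs(im,ci,cen,56)
    y,g,r=[ray(b[k][0][0],.029,ci)[:2] for k in('yellow','green','red')]
    q=[np.array([np.cos(t),np.sin(t)])*.088 for t in np.radians([52,0,-52])]
    # rigid fit
    A=np.array(q);B=np.array([y,g,r]);U,S,Vt=np.linalg.svd((A-A.mean(0)).T@(B-B.mean(0)))
    R=(U@Vt).T; c=B.mean(0)-R@A.mean(0); ya=np.degrees(np.arctan2(*(y-c)[::-1]))%360
    hsv=cv2.cvtColor(im,cv2.COLOR_RGB2HSV);yy,xx=np.mgrid[:420,:560]
    m=(hsv[:,:,2]<200)&(np.hypot(xx-cen[0],yy-cen[1])<50)&(hsv[:,:,2]<60)
    pts=np.array([ray(p[::-1],.031,ci)[:2] for p in np.argwhere(m)])-c
    d=np.hypot(*pts.T);p=pts[(d>.036)&(d<.070)]
    return c,ya,p,np.linalg.det(R),np.degrees(np.arctan2(*p.mean(0)[::-1]))%360
E
python3 - <<'E'
from h import *
im=cv2.imread("pics/top0.png")[:,:,::-1].copy();ci=robot.camera_info("top")
c,ya,p,d,aa=measure(im,ci);print(c,ya,len(p),p.std(0),d,aa)
for base in(aa,aa-180):
    for k in(0,20,40,ya-aa):
        for z in(.056,.15):
            q=robot.ik([c[0],c[1],z],frame(base+k)); print(base,round(k),z,None if q is None else np.round(q,2))
hsv=cv2.cvtColor(im,cv2.COLOR_RGB2HSV);m=((hsv[:,:,1]<60)&(hsv[:,:,2]>130)).astype(np.uint8);m[:150]=0;m[260:]=0;m[:,:220]=0;m[:,335:]=0
n,l,st,cc=cv2.connectedComponentsWithStats(m);i=1+st[1:,4].argmax()
h=cv2.convexHull(np.argwhere(l==i)[:,::-1].astype(np.int32))
P=np.array([ray(x[0],.031,ci)[:2] for x in h]);A=np.c_[2*P,np.ones(len(P))];s=np.linalg.lstsq(A,(P**2).sum(1),rcond=None)[0]
print("plate",s[:2].round(4),np.sqrt(s[2]+s[:2]@s[:2]).round(4))
# bar brass dots
bm=((hsv[:,:,0]>12)&(hsv[:,:,0]<25)&(hsv[:,:,1]>90)&(hsv[:,:,2]>120)).astype(np.uint8)
n,l,st,cc=cv2.connectedComponentsWithStats(bm)
for k in range(1,n):
    if 265<cc[k][0]<290 and 180<cc[k][1]<220: print("dot",cc[k],st[k,4],ray(cc[k],.067,ci)[:2])
E
```

```text
[ 0.5687851  -0.11805999] 226.35946387148533 78 [0.01219187 0.00437549] 0.9999999999999997 169.58176759175137
169.58176759175137 0 0.056 [-0.25  0.61  0.53  1.86 -0.42  0.78  1.89]
169.58176759175137 0 0.15 [-0.36  0.5   0.67  1.81 -0.37  0.96  1.86]
169.58176759175137 20 0.056 [-0.17  0.59  0.43  1.86 -0.34  0.76  2.17]
169.58176759175137 20 0.15 [-0.33  0.49  0.63  1.81 -0.34  0.95  2.18]
169.58176759175137 40 0.056 [-0.09  0.57  0.31  1.86 -0.24  0.75  2.44]
169.58176759175137 40 0.15 [-0.21  0.45  0.47  1.81 -0.25  0.94  2.45]
169.58176759175137 57 0.056 [-0.04  0.56  0.25  1.86 -0.19  0.75  2.69]
169.58176759175137 57 0.15 [-0.17  0.45  0.42  1.81 -0.22  0.93  2.72]
-10.418232408248628 0 0.056 [-0.39  0.67  0.72  1.87 -0.59  0.83 -1.11]
-10.418232408248628 0 0.15 [-0.6   0.66  1.06  1.82 -0.66  1.06 -1.04]
-10.418232408248628 20 0.056 [-0.36  0.66  0.68  1.87 -0.55  0.82 -0.79]
-10.418232408248628 20 0.15 [-0.48  0.56  0.86  1.82 -0.5   1.   -0.83]
-10.418232408248628 40 0.056 [-0.34  0.65  0.66  1.87 -0.54  0.81 -0.46]
-10.418232408248628 40 0.15 [-0.46  0.55  0.82  1.82 -0.47  0.99 -0.5 ]
-10.418232408248628 57 0.056 [-0.33  0.64  0.64  1.87 -0.52  0.81 -0.18]
-10.418232408248628 57 0.15 [-0.44  0.54  0.8   1.82 -0.46  0.98 -0.22]
plate [ 0.5685 -0.1182] 0.0705
dot [279.23076923 190.15384615] 13 [ 0.58636541 -0.12213191]
dot [273.73333333 208.33333333] 15 [ 0.55084962 -0.11505283]
```

Run:
```python
from h import *
c=[.5687,-.1181]; b=-10.8
robot.move_ptp([*c,.17],frame(b)); s=robot.get_state();print(s['time'],s['ee_pos'],s['qpos'].round(2) if hasattr(s['qpos'],'round') else s['qpos'])
robot.gripper_to(.05)
print(robot.move_linear([*c,.057],velocity=.12,threshold=10))
s=robot.get_state();print(s['time'],s['ee_pos'],s['force'])
cv2.imwrite("pics/s1.png",robot.grab_frame("scene")[:,:,::-1])
```

```text
2.85 [ 0.56891076 -0.11723429  0.16986539] [-0.61  0.63  1.06  1.8  -0.62  1.09 -1.08]
False
4.7667 [ 0.56911875 -0.11826127  0.05766223] [0.36831234 0.12752687 0.28742677]
```

View pics/s1.png

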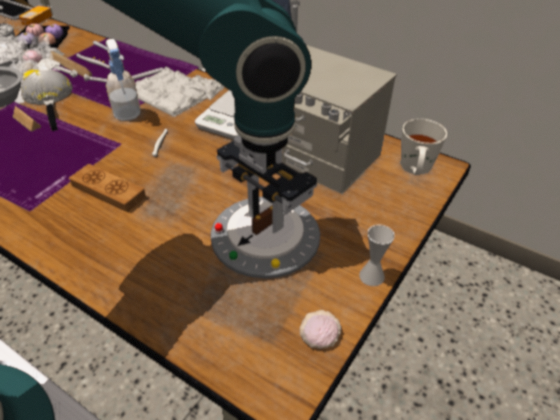

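The fingers straddle the bar at about (262,220), clear of everything else. Next I'll grip it and turn in steps.

Run:
```python
from h import *
c=[.5687,-.1181]; b=-10.8
robot.gripper_to(0.0); s=robot.get_state();print(s['time'],s['opening'],s['force'],s['moment'])
p=s['ee_pos'].copy() if hasattr(s['ee_pos'],'copy') else s['ee_pos']
for k in np.linspace(0,57.2,6)[1:]:
    robot.move_ptp([*c,.057],frame(b+k)); s=robot.get_state()
    x=s['tool_rot'][:,0];print(round(s['time'],2),np.round(s['ee_pos'],4),np.round(s['force'],1),np.degrees(np.arctan2(x[1],x[0])).round(2))
cv2.imwrite("pics/s2.png",robot.grab_frame("scene")[:,:,::-1])
```

```text
5.4667 0.01356077555402337 [0.11585798 2.22302919 2.72739276] [ 0.49402045  0.1912546  -0.00399397]
5.76 [ 0.5688 -0.1177  0.057 ] [-0.4  4.3  1.2] 0.51
6.05 [ 0.5688 -0.1176  0.057 ] [-0.5  5.5  4.7] 11.87
6.34 [ 0.5687 -0.1175  0.057 ] [0.  5.8 5. ] 23.31
6.63 [ 0.5687 -0.1173  0.057 ] [-1.4  8.1  5.7] 34.75
6.92 [ 0.5686 -0.1172  0.057 ] [-2.9  9.   8.9] 46.2
```

View pics/s2.png

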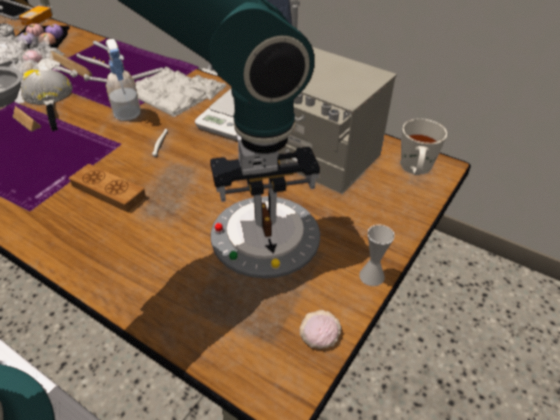

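The arrow at (271,248) now points at the yellow stud at (276,263). I'll release, back off and check from the top.

Run:
```python
from h import *
robot.gripper_to(.05)
s=robot.get_state();p=np.array(s['ee_pos']);p[2]=.2
robot.move_linear(p,velocity=.15)
robot.move_ptp([.45,.25,.22],frame(46.4))
im=robot.grab_frame("top");ci=robot.camera_info("top")
c,ya,pp,d,aa=measure(im,ci);print(c,ya,len(pp),aa,robot.get_state()['time'])
b=blobs(im,ci,(277,206),56)
print([(x[0],x[1],ray(x[0],.031,ci)[:2]) for x in b['black']])
hsv=cv2.cvtColor(im,cv2.COLOR_RGB2HSV);bm=((hsv[:,:,0]>12)&(hsv[:,:,0]<25)&(hsv[:,:,1]>90)&(hsv[:,:,2]>120)).astype(np.uint8)
n,l,st,cc=cv2.connectedComponentsWithStats(bm);D=[ray(cc[k],.067,ci)[:2] for k in range(1,n) if 260<cc[k][0]<295 and 180<cc[k][1]<225 and st[k,4]>5]
print(D);
if len(D)==2: v=D[1]-D[0];print("bar",np.degrees(np.arctan2(v[1],v[0]))%360)
cv2.imwrite("pics/t3.png",im[:,:,::-1]);cv2.imwrite("pics/t3c.png",cv2.resize(im[140:270,210:420,::-1],None,fx=3.8,fy=3.8,interpolation=2))
cv2.imwrite("pics/s3.png",robot.grab_frame("scene")[:,:,::-1])
```

```text
[ 0.56883983 -0.11802253] 226.35052975246757 77 226.46693998964878 10.2917
[([295.0, 223.8], 70, array([ 0.5318731, -0.1568769])), ([277.0, 205.6], 56, array([ 0.56439688, -0.11939175])), ([330.0, 207.0], 3, array([ 0.57045568, -0.22134663])), ([313.0, 194.5], 2, array([ 0.59233212, -0.18686701]))]
[array([ 0.58075545, -0.1055517 ]), array([ 0.55642202, -0.13095683])]
bar 226.23434179115492
```

View pics/t3c.png

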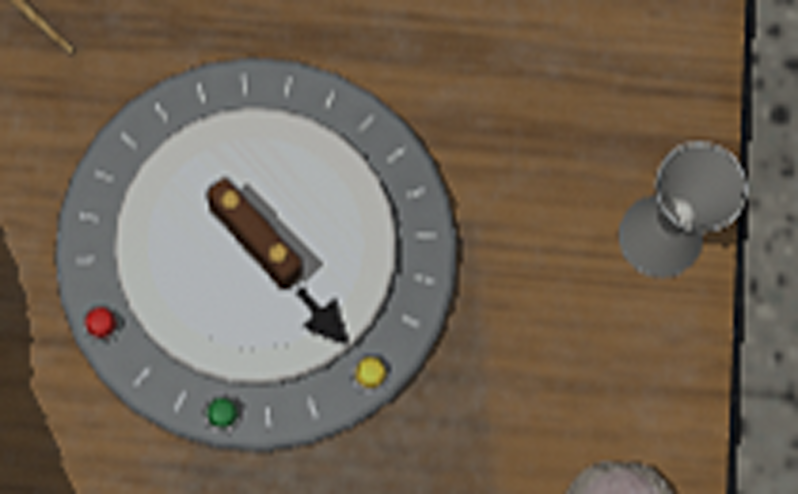

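View pics/s3.png

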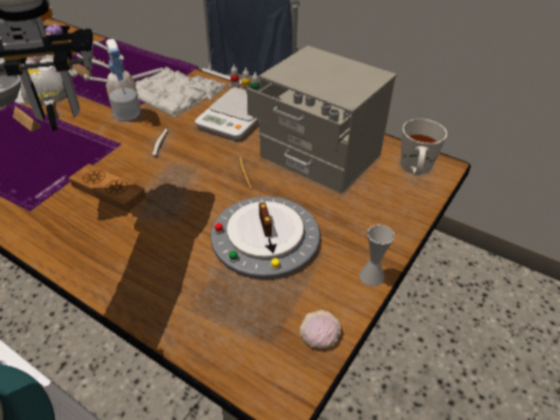

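The arrow points straight at the yellow stud: tip at (348,343) and stud at (370,372) in the enlarged crop. The jigger hasn't moved, and the arm is well clear of everything.

```bash
python3 -c "
from rig import robot
robot.sign_off()"
```

```text
the job is handed in; nothing more can be done
```

The black arrow now points at the yellow stud, and I've let go and handed the job in. I gripped the wooden bar, turned the wheel about 57° and backed the arm away to the left.

- **Aim:** with the arm out of the way, the top camera put the arrow at 226.5°, the bar at 226.2° and the yellow stud at 226.35°. They agree to within about 0.15°.
- **Jigger:** it stands where it was in both camera views.
- **Limits:** the clock read about 10.3 s at the last check, against the 29 s limit. The tool forces I read while turning reached about 13 N.

No check failed or disagreed.

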